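# Wind the soldering stage up to the pointer

### The job

Take the loose crank by its upright red handle and fit its hub on the drive shaft of the blue jack. Wind it clockwise to raise the soldering block until its top is level with the red pointer, then let go and leave the crank on the shaft. Leave the pointer and the tools lying round about alone, and do not push the stage or the shaft by hand.

Things in the scene. Friction and masses are not known exactly. Their poses are not given: they have to be found in the camera images.
- jack: Screw jack fixed on the worktop; origin at z = 0 under its upright drive shaft, +x to the stage. Stage: cream soldering block, its near edge 115 mm and centre 180 mm from the shaft axis, 130 x 228 mm (long side along y), top 89 mm up at the start, rises up to 71 mm. Gauge post 195 mm high at x = 180, y = -132 mm. Shaft turned clockwise from above: stage rises 40 mm a turn and stays where left.
- shaft_top (a point): Tip, 95 mm above the worktop, of the round coned stub (diameter 18 mm) of the drive shaft on the blue 66 mm gear box. Around it a steel flange, radius 41 mm, its face 75 mm above the worktop; the fitted hub rests on it. Turning takes about 0.1 N m.
- drive_pin (a point): Top, 107 mm above the worktop, of the brass drive pin (diameter 8 mm) upright on the flange, 34 mm from the axis, on the jack's +x side at the start. The fitted crank's arm bears sideways on the pin and carries it round; until they meet the crank turns idle. The crank cannot go fully down while its arm points within 25 degrees of the pin.
- crank: Loose dark steel crank, 125 g, standing on its hub. Origin: centre of the hub's underside; +x along the arm, z up. Hub radius 22 mm, bore diameter 25 mm, open below, 22 mm deep. Arm 14 mm wide, upper face 31 mm above the origin. At the start the arm points 0.5 to 2.3 rad counter-clockwise of the jack's +x, clear of the drive pin: it can be carried across unturned. Fitted, the origin is 75 mm above the worktop.
- handle_mid (a point): Middle of the crank's upright red handle: cylinder, diameter 18 mm, axis 55 mm from the hub's axis along the crank's +x, from 32 to 88 mm above the crank's origin (this point at 60 mm). It spins on the arm with light friction: hold it at one gripper yaw while the crank goes round; carried so, the arm keeps its direction.
- stage_edge (a point): Point on the top edge of the soldering block on the side of the red pointer; its height is the stage's top.
- pointer_tip (a point): Tip of the red pointer on the gauge post (a 20 mm red clamp with a thin red tongue), beside the block's edge; its height is the height to set, 40 to 64 mm above the block's top at the start.
- ring_clamp: Bystander: turned wooden handle 114 x 25 x 22 mm lying on the worktop; origin at the centre of its underside.
- nose_pliers: Bystander: blue-handled pliers 36 x 146 x 12 mm lying on the worktop; origin at the centre of its underside.
- borax_cone: Bystander: round white tablet, diameter 43 mm, 15 mm high; origin at the centre of its underside.

How it is judged:
On the way, in this order (a step that is already met when the one before it is completed fails the run):
1. the crank's hub sits on the drive shaft (x of crank in the frame of jack between -0.007 and 0.007 m and y of crank in the frame of jack between -0.007 and 0.007 m and z of crank in the frame of jack below 0.085 m and angle between crank's own z axis and vertical below 0.25 rad), for 0.1 s.
2. the stage has been wound up at least 20 mm with the crank on the shaft (distance of stage_edge from where it was at the start of the episode above 0.02 m and horizontal distance between crank and jack below 0.012 m and z of crank in the frame of jack below 0.092 m).
At the end, for the whole second after the job is handed in: The top of the soldering block is level with the red pointer's tip within 10 mm either way; the crank sits on the drive shaft (within 10 mm of its axis, hub less than 10 mm above the flange, tilted less than 14 degrees), released and at rest (z of stage_edge in the frame of pointer_tip between -0.01 and 0.01 m and horizontal distance between crank and jack below 0.01 m and z of crank in the frame of jack below 0.085 m and angle between crank's own z axis and vertical below 0.25 rad and linear speed of crank below 0.02 m/s); the robot touches nothing.
It fails at once if the red pointer is shifted by more than 5 mm (distance of pointer_tip from where it was at the start of the episode above 0.005 m).
It fails at once if the fingers push the jack (its stage or its shaft) with more than 10 N (contact force between jack and the fingers above 10 N).
It fails at once if a bystander is moved by more than 40 mm (distance of any of ring_clamp, nose_pliers, borax_cone from where it was at the start of the episode above 0.04 m).
It also fails if it takes over 64 s, if anything falls off the work surface, if the arm or the gripper's body presses on something with over 40 N, if the wrist force passes 120 N, or if a joint passes its speed limit or range.

### The arm

A 6-joint arm with a two-finger parallel gripper is mounted at the origin on a cart in front of the work surface, level with it; the furniture and walls round the work are solid. World frame = base frame: x ahead of the robot, y to its left, z up, the work surface at z = 0. Lengths are in m, angles in rad, forces in N, time in s.
With the tool pointing down it reaches from about 0.375 to 0.9 m from the base axis. Payload 3.1 kg.
Tool frame: the origin (TCP) lies on the centre line of the jaws, within the pads' length; the fingertips stand 8 mm ahead of it and the grasp point (between the pads) lies 11 mm behind it; z points along the fingers, y is the line along which they close (so a half turn about z gives the same grasp; the last joint's range is limited). The gripper opens to 85 mm and grips with 20 to 120 N. Pads are 22 mm wide; open, the fingers measure 114 mm over their backs; the gripper's body (76 mm by 85 mm) begins 54 mm behind the grasp point. The pads swing forward as they close: fully open they stand 13 mm farther back than shut.
Start: joints at [1.143, 0.527, 1.433, -0, 1.181, -0.178], TCP at [0.154, 0.606, 0.239] pointing down, gripper open.
Joint ranges: [-3.08, 3.08], [-0.75, 2.2], [0.22, 2.44], [-1.43, 4.57], [0, 2.65], [-2.85, 2.85]. Speed limits (rad/s): [2.79, 2.79, 3.14, 3.14, 3.14, 3.14].

### API

Orientations are given as a unit quaternion [x, y, z, w].
In Python, from station import * gives the robot as it stands.
- The arm moves only by the tool play_rows, never from a script. Its argument "rows" is a list of rows, each a list of 3 entries, a list of its own where there are three numbers: the turn, a rotation vector about the tool's x, y, z in degrees, then the shift along the tool's x, y, z in mm, then the closure, from 0 (fully open) to 1 (shut). In form: [[[ax, ay, az], [dx, dy, dz], jaw], ...]. A call has 1 to 12 rows; each row shifts and turns the commanded pose from where the row before left it, along the tool's axes as they then stand; what a row does not reach is not made up. A row lasts 1/12 s, in which the tool goes at most 41.7 mm and 7.16 degrees, less where a joint would pass 70% of its speed; a pose out of reach is approached as far as the arm can. A call with a gripper value outside its range is refused whole. The fingers move at their own pace and stop on an object; "grip_force" is the grip in N (left out, the last holds). Time passes only in rows, so rows that do not move let the fingers close. It gives the time, the measured TCP pose, the force, the opening and the grip force at its end, in the units of the state.
- sense(): the state, without advancing time (a new reading comes with each control period).
- snapshot(name): name is "scene" or "top"; returns (picture, depth): 400x640x3 uint8, red, green, blue; 400x640 float32, m along the optical axis (not along the pixel's ray), 0 where there is no reading.
- get_calibration(name): a dict with "vfov" (degrees; the focal length in pixels is half the picture's height over the tangent of half this angle, whatever the lens; pixels are square), "cx", "cy" (the principal point, pixels), "k1" (the pictures are not rectified: a ray, as slopes to the right and down, at radius r is drawn at 1 + k1 r^2 times it, then the intrinsics apply), "xyz" and "attitude" of the camera in the world. Camera axes: x right, y down, z forward; pixel columns grow to the right and rows downward; lengths in m; the calibration is good to about 2 mm. A picture is of the moment at which its call begins. get_calibration takes no time and is no camera call.
- sign_off(): hands the job in; it is judged then, once.
The state is a dict: "t": time; "q": joint angles; "qd": joint speeds; "tau": joint torques, N m; "tcp_pos": TCP position; "tool_rot": TCP orientation; "force": force on the tool from outside, world axes, zero at the start; "ft_torque": the same for the moment, N m; "finger_gap": opening from 0.0 (shut) to 1.0 (fully open); "gripper_force": force on a finger pad.
Only numpy, scipy, OpenCV 4.12 (cv2) and the standard library are available. Lean on these libraries where they do the work, as an engineer would, in place of code of your own. Each camera call takes 0.05 s, during which the arm holds its last target. There are 200 camera calls.

## Working session

There is one attempt and no reset: what is moved stays moved. The work goes in short steps, Python scripts to look and compute and a tool call to move; the robot and the scene stay as the last step left them, time stands still between calls to the robot, and variables do not carry over. Pictures are saved under pics/ and viewed, at most 10 in all, crops included, and the job is handed in when it is done.

Besides the shell and the picture viewer there is one more tool, called after "Call:" in YAML: its name, and indented under it one key for each argument. play_rows: Moves the arm, as the interface text tells. Its arguments: {"type":"object","properties":{"rows":{"type":"array","items":{"type":"array"}},"grip_force":{"type":"number"}},"required":["rows"]}

```bash
mkdir -p pics; cat > h.py <<'E'
from station import *
import numpy as np, cv2
from scipy.spatial.transform import Rotation as R
def snap(n):
    p,d=snapshot(n); return p,d,get_calibration(n)
def K(c):
    f=200/np.tan(np.radians(c['vfov'])/2); return np.array([[f,0,c['cx']],[0,f,c['cy']],[0,0,1.]])
def rot(c):
    a=np.array(c['attitude'],float); return a if a.shape==(3,3) else R.from_quat(a).as_matrix()
def cloud(d,c):
    v,u=np.mgrid[0:d.shape[0],0:d.shape[1]]
    pts=np.stack([u,v],-1).reshape(-1,1,2).astype(float)
    s=cv2.undistortPoints(pts,K(c),np.array([c['k1'],0,0,0,0.]))[:,0]
    P=np.c_[s,np.ones(len(s))]*d.reshape(-1,1)
    W=P@rot(c).T+np.array(c['xyz']); W[d.ravel()==0]=np.nan
    return W.reshape(*d.shape,3)
def save(n,p): cv2.imwrite('pics/'+n,cv2.cvtColor(p,cv2.COLOR_RGB2BGR))
E
python3 - <<'E'
from h import *
for n in ('scene','top'):
    p,d,c=snap(n); print(n,c); save(n+'0.png',p); np.savez(n+'0.npz',p=p,W=cloud(d,c))
s=sense(); print(s)
E
```

```text
scene {'vfov': 44.31499921180284, 'cx': 317.6234609812576, 'cy': 197.8325276580052, 'k1': 0.013713542984384824, 'xyz': array([-0.02200552,  0.92929683,  1.00559721]), 'attitude': array([-0.26178027,  0.86276878, -0.41731623,  0.11379053])}
top {'vfov': 57.253198405210874, 'cx': 315.09612644401335, 'cy': 198.1918667827108, 'k1': -0.016246847134769603, 'xyz': array([ 0.50617608, -0.04647528,  1.0384966 ]), 'attitude': array([-0.6970316 ,  0.71634937, -0.0198868 ,  0.02439355])}
{'t': 0.1, 'q': array([ 1.14252411e+00,  5.28365705e-01,  1.43380508e+00,  6.79267143e-06,
        1.18139579e+00, -1.78477442e-01]), 'qd': array([ 0.0011714 , -0.00128002, -0.00352482,  0.00033611, -0.00162999,
       -0.00098385]), 'tau': array([-2.42124452e-04, -4.43302560e+01, -1.78587270e+01, -2.20964021e-04,
        3.86231550e-03,  1.91940228e-05]), 'tcp_pos': array([0.15418828, 0.60501978, 0.23842623]), 'tool_rot': array([ 1.24574141e-01,  9.92209811e-01, -9.40950690e-04, -2.97844310e-04]), 'force': array([ 0.24241721, -0.67758011, -0.41211063]), 'ft_torque': array([-0.02779741, -0.00050209,  0.00377041]), 'gripper_force': 0.0, 'finger_gap': 0.9989696824162426}
```

View pics/scene0.png

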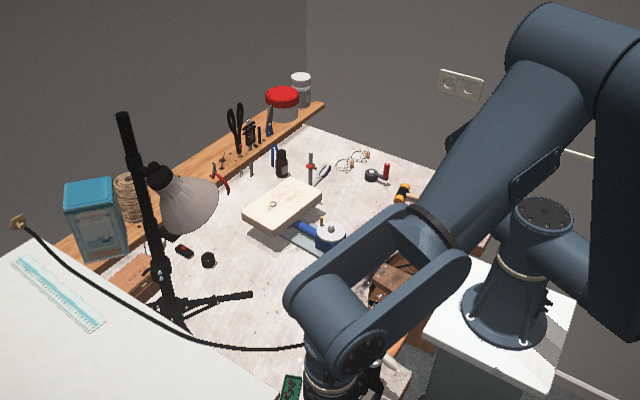

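View pics/top0.png

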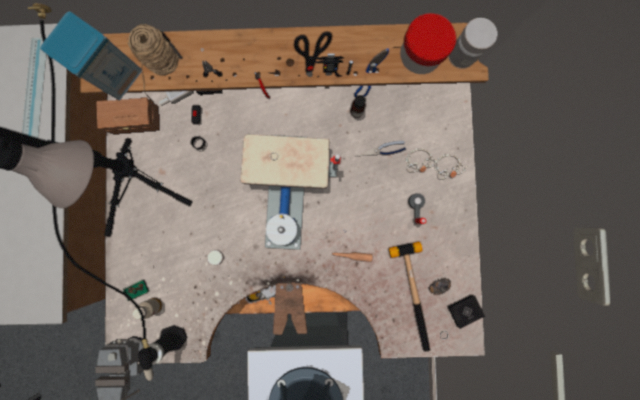

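The scene view shows the jack at centre, with its flange at about (330,230), and the crank behind it at (372,175)–(386,170). In the top view the shaft is at (282,230), the crank hub at (417,202), its handle at (421,221) and the red pointer at (335,160).

```bash
python3 - <<'E'
from h import *
for n in ('scene','top'):
    z=np.load(n+'0.npz'); p=z['p'].astype(int); W=z['W']
    x,y,h=W[...,0],W[...,1],W[...,2]
    red=(p[...,0]>110)&(p[...,1]<70)&(p[...,2]<80)
    box=lambda a,b,c,d:(x>a)&(x<b)&(y>c)&(y<d)
    def rep(l,m):
        if m.sum()>2: print(n,l,m.sum(),np.round(W[m].mean(0),4),'min',np.round(W[m].min(0),4),'max',np.round(W[m].max(0),4))
    if n=='top':
        print([ (k,np.round(W[v,u],4)) for k,(u,v) in dict(shaft=(282,230),hub=(417,202),handle=(421,221),ptr=(335,160),pin=(284,213),blockc=(285,162),cone=(215,257),wood=(352,257),pl=(390,149)).items()])
    hub=W0=None
    m=red&(h>.02); nl,lab=cv2.connectedComponents(m.astype(np.uint8))
    for i in range(1,nl):
        if (lab==i).sum()>6 : 
            v,u=np.nonzero(lab==i); rep('red@%d,%d'%(u.mean(),v.mean()),lab==i)
p,d=None,None
z=np.load('top0.npz'); p=z['p']
a=cv2.resize(p[130:260,230:350],None,fx=5,fy=4.6,interpolation=cv2.INTER_CUBIC)
b=cv2.resize(p[180:240,390:450],None,fx=3.3,fy=3.3,interpolation=cv2.INTER_CUBIC)
o=np.zeros((600,800,3),np.uint8); o[:598,:600]=a; o[:198,600:798]=b
z=np.load('scene0.npz');b=cv2.resize(z['p'][140:200,340:400],None,fx=3.3,fy=3.3); o[200:398,600:798]=b
b=cv2.resize(z['p'][145:205,280:340],None,fx=3.3,fy=3.3); o[400:598,600:798]=b
save('crop1.png',o)
E
```

```text
scene red@281,93 436 [ 0.9199 -0.3146  0.217 ] min [ 0.8636 -0.3793  0.2045] max [ 0.9788 -0.255   0.223 ]
scene red@239,145 7 [ 0.8781 -0.0371  0.1661] min [ 0.8748 -0.0402  0.1609] max [ 0.8817 -0.0329  0.1708]
scene red@309,165 18 [ 0.65   -0.0909  0.1487] min [ 0.6424 -0.1013  0.1443] max [ 0.6616 -0.0821  0.1539]
scene red@387,165 7 [ 0.4948 -0.3159  0.0855] min [ 0.4876 -0.3272  0.076 ] max [ 0.501  -0.312   0.0887]
scene red@221,178 37 [0.8491 0.087  0.1258] min [0.8359 0.0801 0.1051] max [0.8639 0.094  0.1429]
scene red@183,247 14 [0.8185 0.2949 0.0232] min [0.8124 0.2912 0.0201] max [0.8249 0.3003 0.025 ]
[('shaft', array([0.486 , 0.0458, 0.0963])), ('hub', array([ 0.5512, -0.3206,  0.0319])), ('handle', array([ 0.4992, -0.3135,  0.0881])), ('ptr', array([ 0.6521, -0.0921,  0.1622])), ('pin', array([0.5306, 0.0443, 0.0464])), ('blockc', array([0.6625, 0.0347, 0.0906])), ('cone', array([0.4141, 0.2424, 0.0131])), ('wood', array([ 0.4055, -0.1377,  0.0251])), ('pl', array([ 7.064e-01, -2.588e-01,  5.000e-04]))]
top red@430,36 1866 [ 0.9264 -0.3205  0.2153] min [ 0.8692 -0.404   0.1234] max [ 1.0219 -0.2629  0.2205]
top red@261,85 47 [0.8551 0.0873 0.1291] min [0.8421 0.078  0.1135] max [0.8703 0.0963 0.1406]
top red@194,112 10 [0.8221 0.2951 0.0224] min [0.8176 0.2921 0.0208] max [0.8276 0.299  0.0246]
top red@334,160 30 [ 0.6519 -0.0925  0.1512] min [ 0.6464 -0.1025  0.1462] max [ 0.6598 -0.0832  0.1634]
top red@420,220 12 [ 0.5006 -0.3118  0.0867] min [ 0.494  -0.3136  0.0826] max [ 0.507  -0.3086  0.0892]
```

View pics/crop1.png

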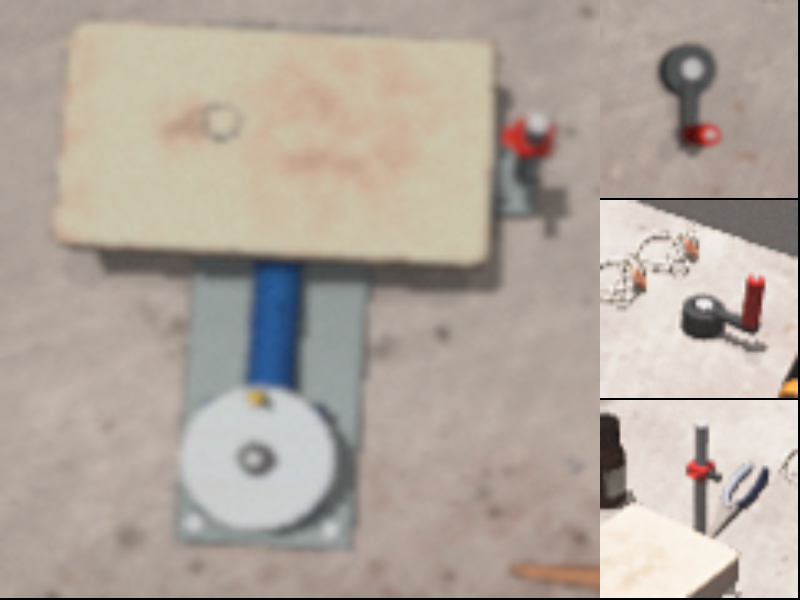

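The crops show the shaft tip, the brass pin on the +x side, the pointer clamp on its post and the crank arm pointing roughly towards −x. Next I'll refine the positions.

```bash
python3 - <<'E'
from h import *
from scipy.optimize import least_squares
z={n:np.load(n+'0.npz') for n in ('scene','top')}
def circ(P): 
    r=least_squares(lambda a:np.hypot(P[:,0]-a[0],P[:,1]-a[1])-a[2],[*P[:,:2].mean(0),.03],loss='soft_l1',f_scale=.002); return np.round(r.x,4)
def ray(c,u,v,h):
    s=cv2.undistortPoints(np.array([[[u,v]]],float),K(c),np.array([c['k1'],0,0,0,0.]))[0,0]
    D=rot(c)@np.array([*s,1]); o=np.array(c['xyz']); return np.round((o+D*(h-o[2])/D[2]),4)
c=get_calibration('top')
print('tip',ray(c,281.2,229.6,.095),'pin',ray(c,281.8,216.3,.107))
print('hubspot',ray(c,390+90/3.3,180+68/3.3,.031),'handletop',ray(c,390+110/3.3,180+134/3.3,.088))
for n in z:
    W=z[n]['W'].reshape(-1,3);W=W[~np.isnan(W[:,0])]
    def sel(cx,cy,r,a,b): return W[(np.hypot(W[:,0]-cx,W[:,1]-cy)<r)&(W[:,2]>a)&(W[:,2]<b)]
    F=sel(.486,.046,.06,.068,.082); H=sel(.55,-.32,.03,.022,.04); T=sel(.5,-.313,.03,.04,.1);T2=sel(.5,-.313,.03,.079,.1)
    print(n,'flange',len(F),F.mean(0).round(4),'hub',len(H),((H.min(0)+H.max(0))/2).round(4),H.mean(0).round(4),'handle',len(T),T.mean(0).round(4),((T.min(0)+T.max(0))/2).round(4),len(T2),T2.mean(0).round(4))
    B=W[(W[:,0]>.56)&(W[:,0]<.78)&(abs(W[:,1]-.03)<.14)&(W[:,2]>.08)&(W[:,2]<.1)]
    r=cv2.minAreaRect((B[:,:2]*1000).astype(np.float32)); print(' block',r,B[:,2].mean())
for n in z:
    W=z[n]['W']; p=z[n]['p'].astype(int); m=(p[...,0]>p[...,1]+35)&(p[...,0]>p[...,2]+30)&(abs(W[...,0]-.652)<.03)&(abs(W[...,1]+.085)<.035)&(W[...,2]>.1)
    for v,u in zip(*np.nonzero(m)): print(n,u,v,W[v,u].round(3),p[v,u])
E
```

```text
tip [0.487 0.048 0.095] pin [0.5209 0.0445 0.107 ]
hubspot [ 0.555  -0.3218  0.031 ] handletop [ 0.5001 -0.3196  0.088 ]
scene flange 462 [0.4824 0.0539 0.0761] hub 104 [ 0.5473 -0.3238  0.03  ] [ 0.5487 -0.3184  0.03  ] handle 79 [ 0.4964 -0.315   0.0693] [ 0.4966 -0.3165  0.0669] 29 [ 0.4967 -0.3166  0.0865]
 block ((661.7684326171875, 24.557716369628906), (252.5384521484375, 132.93699645996094), 85.17886352539062) 0.09038065905158753
top flange 709 [0.4869 0.0497 0.075 ] hub 230 [ 0.5487 -0.3208  0.0284] [ 0.551  -0.3198  0.0289] handle 67 [ 0.4998 -0.314   0.0768] [ 0.4992 -0.3163  0.0679] 40 [ 0.5002 -0.316   0.0877]
 block ((666.2149658203125, 27.152618408203125), (241.74232482910156, 130.7189483642578), 85.16627502441406) 0.08938293346093269
scene 308 163 [ 0.659 -0.094  0.154] [182 114 110]
scene 312 163 [ 0.651 -0.104  0.152] [135  97  95]
scene 313 163 [ 0.651 -0.11   0.149] [196 145 137]
scene 307 164 [ 0.661 -0.093  0.15 ] [245 103  96]
scene 308 164 [ 0.658 -0.094  0.151] [249  75  69]
scene 309 164 [ 0.651 -0.088  0.157] [143  86  85]
scene 312 164 [ 0.646 -0.097  0.154
[... 3278 characters left out ...]
0.151] [167  51  45]
top 336 162 [ 0.649 -0.095  0.151] [140  46  43]
top 337 162 [ 0.649 -0.097  0.152] [121  38  38]
top 338 162 [ 0.649 -0.1    0.15 ] [125  39  35]
top 339 162 [ 0.649 -0.102  0.151] [132  59  53]
top 340 162 [ 0.649 -0.105  0.15 ] [142 103  98]
top 333 163 [ 0.647 -0.088  0.148] [138  80  76]
top 334 163 [ 0.647 -0.09   0.152] [144  46  43]
top 335 163 [ 0.647 -0.092  0.152] [142  44  40]
top 336 163 [ 0.647 -0.095  0.15 ] [127  45  42]
top 337 163 [ 0.647 -0.097  0.149] [113  44  42]
top 338 163 [ 0.646 -0.1    0.151] [117  52  50]
top 339 163 [ 0.647 -0.102  0.149] [130  80  76]
top 334 164 [ 0.646 -0.091  0.138] [91 55 53]
top 335 164 [ 0.645 -0.093  0.145] [92 56 54]
```

Call:
play_rows:
  rows:
    - [[0,0,0],[0,0,-35],0]
    - [[0,0,0],[-36,-20,-20],0]
    - [[0,0,0],[-36,-20,0],0]
    - [[0,0,0],[-36,-20,0],0]
    - [[0,0,0],[-35,-20,0],0]
    - [[0,0,0],[-35,-20,0],0]
    - [[0,0,0],[-35,-20,0],0]

```text
t: 0.68
tcp_pos: [0.3292, 0.4375, 0.2922]
tool_rot: [0.124, 0.992, -0.0, -0.0]
force: [0.7, 0.5, 0.3]
finger_gap: 1.005
gripper_force: 0.0
```

Call:
play_rows:
  rows:
    - [[0,0,0],[-16,-31.4,0],0]
    - [[0,0,0],[-16,-31.4,0],0]
    - [[0,0,0],[-16,-31.4,0],0]
    - [[0,0,0],[-16,-31.4,0],0]
    - [[0,0,0],[-16,-31.4,0],0]
    - [[0,0,0],[-16,-31.4,0],0]
    - [[0,0,0],[-16,-31.4,0],0]
    - [[0,0,0],[-16,-31.4,0],0]
    - [[0,0,0],[-16,-31.4,0],0]
    - [[0,0,0],[-16,-31.4,0],0]
    - [[0,0,0],[-16,-31.4,0],0]
    - [[0,0,0],[-16,-31.4,0],0]

```text
t: 1.68
tcp_pos: [0.4211, 0.025, 0.2924]
tool_rot: [0.125, 0.992, 0.0, -0.0]
force: [1.1, 0.9, -0.1]
finger_gap: 0.997
gripper_force: 0.0
```

Call:
play_rows:
  rows:
    - [[0,0,0],[-16,-31.4,0],0]
    - [[0,0,0],[-16,-31.4,0],0]
    - [[0,0,0],[-16,-31.4,0],0]
    - [[0,0,0],[-16,-31.4,0],0]
    - [[0,0,0],[-16,-31.4,0],0]
    - [[0,0,0],[-16,-31.4,0],0]
    - [[0,0,0],[-16,-31.4,0],0]
    - [[0,0,0],[-16,-31.4,0],0]
    - [[0,0,0],[-16,-31.4,0],0]
    - [[0,0,0],[-16,-31.4,0],0]
    - [[0,0,0],[0,0,0],0]
    - [[0,0,0],[0,0,0],0]

```text
t: 2.68
tcp_pos: [0.4986, -0.3188, 0.2915]
tool_rot: [0.126, 0.992, 0.0, -0.001]
force: [-0.3, 0.4, 0.7]
finger_gap: 0.997
gripper_force: 0.0
```

Call:
play_rows:
  rows:
    - [[0,0,0],[0,2,35],0]
    - [[0,0,0],[0,0,35],0]
    - [[0,0,0],[0,0,35],0]
    - [[0,0,0],[0,0,35],0]
    - [[0,0,0],[0,0,30],0]
    - [[0,0,0],[0,0,20],0]
    - [[0,0,0],[0,0,20],0]
    - [[0,0,0],[0,0,15],0]
    - [[0,0,0],[0,0,14],0]
    - [[0,0,0],[0,0,0],0]

```text
t: 3.52
tcp_pos: [0.4974, -0.312, 0.051]
tool_rot: [0.124, 0.992, 0.002, -0.003]
force: [0.1, 0.1, -0.8]
finger_gap: 1.003
gripper_force: 0.0
```

Call:
play_rows:
  rows:
    - [[0,0,0],[0,0,0],0.5]
    - [[0,0,0],[0,0,0],0.7]
    - [[0,0,0],[0,0,0],0.9]
    - [[0,0,0],[0,0,0],1]
    - [[0,0,0],[0,0,0],1]
    - [[0,0,0],[0,0,0],1]
    - [[0,0,0],[0,0,0],1]
    - [[0,0,0],[0,0,0],1]
    - [[0,0,0],[0,0,0],1]
  grip_force: 40

```text
t: 4.27
tcp_pos: [0.4994, -0.3155, 0.0542]
tool_rot: [0.125, 0.992, -0.0, 0.0]
force: [-1.1, -0.1, 5.9]
finger_gap: 0.199
gripper_force: 39.1
```

```bash
python3 - <<'E'
from h import *
o=[]
for n,(a,b,c,d) in dict(scene=(120,220,320,440),top=(150,260,350,470)).items():
    p,D,c0=snap(n); W=cloud(D,c0); np.savez(n+'1.npz',p=p,W=W); o.append(cv2.resize(p[a:b,c:d],(400,360)))
    m=(W[...,2]>.02)&(W[...,2]<.036)&(np.hypot(W[...,0]-.55,W[...,1]+.32)<.04); print(n,m.sum(),W[m].mean(0).round(4))
save('grip.png',np.hstack(o)); print(sense()['tcp_pos'],sense()['finger_gap'],sense()['ft_torque'])
E
```

```text
scene 114 [ 0.5465 -0.3174  0.0298]
top 223 [ 0.5515 -0.3194  0.0288]
[ 0.49936002 -0.31548759  0.05419315] 0.20346094808870274 [0.03287417 0.11525627 0.03217801]
```

View pics/grip.png

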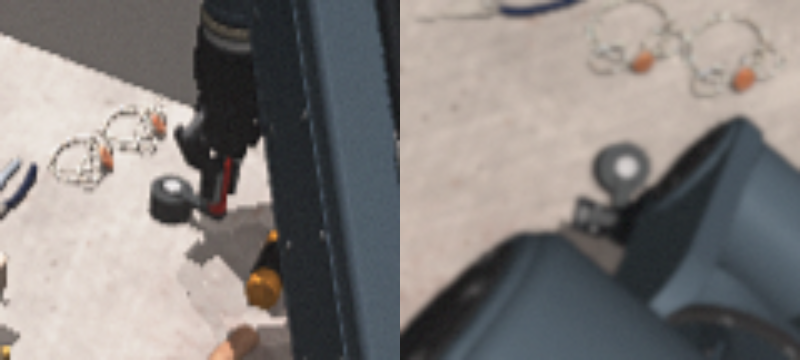

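The picture shows the jaws closed on the red handle at about (225,185) in the left half. The hub is at (170,190), standing upright. Lifting next.

Call:
play_rows:
  rows:
    - [[0,0,0],[0,0,-6],1]
    - [[0,0,0],[0,0,-12],1]
    - [[0,0,0],[0,0,-18],1]
    - [[0,0,0],[0,0,-22],1]
    - [[0,0,0],[0,0,-22],1]
    - [[0,0,0],[0,0,-22],1]
    - [[0,0,0],[0,0,-20],1]
    - [[0,0,0],[0,0,-12],1]
    - [[0,0,0],[0,0,-6],1]
    - [[0,0,0],[2,4,0],1]
    - [[0,0,0],[5,11,0],1]
    - [[0,0,0],[8,18,0],1]
  grip_force: 60

```text
t: 5.37
tcp_pos: [0.4924, -0.2795, 0.1925]
tool_rot: [0.125, 0.992, 0.0, -0.0]
force: [0.6, 0.6, -0.7]
finger_gap: 0.194
gripper_force: 58.5
```

Call:
play_rows:
  rows:
    - [[0,0,0],[10.5,23,0],1]
    - [[0,0,0],[10.5,23,0],1]
    - [[0,0,0],[10.5,23,0],1]
    - [[0,0,0],[10.5,23,0],1]
    - [[0,0,0],[10.5,23,0],1]
    - [[0,0,0],[10.5,23,0],1]
    - [[0,0,0],[10.5,23,0],1]
    - [[0,0,0],[10.5,23,0],1]
    - [[0,0,0],[10.5,23,0],1]
    - [[0,0,0],[10.5,23,0],1]
    - [[0,0,0],[10.5,23,0],1]
    - [[0,0,0],[10.5,23,0],1]

```text
t: 6.37
tcp_pos: [0.4366, 0.0212, 0.1924]
tool_rot: [0.125, 0.992, 0.0, -0.002]
force: [0.3, -0.7, -1.0]
finger_gap: 0.196
gripper_force: 58.5
```

Call:
play_rows:
  rows:
    - [[0,0,0],[8,16,0],1]
    - [[0,0,0],[5,10,0],1]
    - [[0,0,0],[2,5,0],1]
    - [[0,0,0],[0.5,1,0],1]
    - [[0,0,0],[0,0,0],1]
    - [[0,0,0],[0,0,0],1]
    - [[0,0,0],[0,0,0],1]

```text
t: 6.95
tcp_pos: [0.4324, 0.053, 0.1935]
tool_rot: [0.125, 0.992, -0.0, 0.0]
force: [0.3, 0.0, -1.7]
finger_gap: 0.191
gripper_force: 58.5
```

```bash
cat >> h.py <<'E'
def ray(c,u,v,h):
    s=cv2.undistortPoints(np.array([[[u,v]]],float),K(c),np.array([c['k1'],0,0,0,0.]))[0,0]
    D=rot(c)@np.array([*s,1]); o=np.array(c['xyz']); return np.round((o+D*(h-o[2])/D[2]),4)
def crops(nm,ex=(0,0)):
    o=[]
    for n,(a,b,c,d) in dict(scene=(180,280,270,390),top=(150,260,230,350)).items():
        p,D,c0=snap(n); W=cloud(D,c0); np.savez(nm+n+'.npz',p=p,W=W); o.append(cv2.resize(p[a:b,c:d],(400,400) ,interpolation=cv2.INTER_CUBIC))
    save(nm+'.png',np.hstack(o))
E
python3 - <<'E'
from h import *
s=sense(); print(s['tcp_pos'],s['finger_gap'],s['force'],s['ft_torque'],s['tool_rot'])
crops('over')
for n in ('scene','top'):
    W=np.load('over'+n+'.npz')['W']; print(n)
    for lo in (.14,.15,.155,.16,.165,.17):
        m=(W[...,2]>lo)&(W[...,2]<lo+.005)&(np.hypot(W[...,0]-.487,W[...,1]-.048)<.04)&(W[...,0]>.462); print(lo,m.sum(),W[m].mean(0).round(4) if m.any() else '')
E
```

```text
[0.4323752  0.05304774 0.19346916] 0.19087907804383664 [ 0.26654558  0.03126269 -1.67687364] [0.01207212 0.10162763 0.02039206] [ 1.25214843e-01  9.92129636e-01 -1.01879736e-04  1.33380310e-04]
scene
0.14 16 [0.4799 0.0581 0.1427]
0.15 22 [0.4789 0.0599 0.1521]
0.155 19 [0.4797 0.06   0.1571]
0.16 25 [0.4833 0.0557 0.1628]
0.165 91 [0.4854 0.0467 0.1678]
0.17 41 [0.48   0.0469 0.1719]
top
0.14 1 [0.4793 0.0242 0.1444]
0.15 1 [0.5038 0.0305 0.1503]
0.155 6 [0.4845 0.0259 0.1568]
0.16 34 [0.4895 0.0419 0.164 ]
0.165 198 [0.4867 0.0445 0.1673]
0.17 44 [0.482  0.0444 0.1713]
```

View pics/over.png

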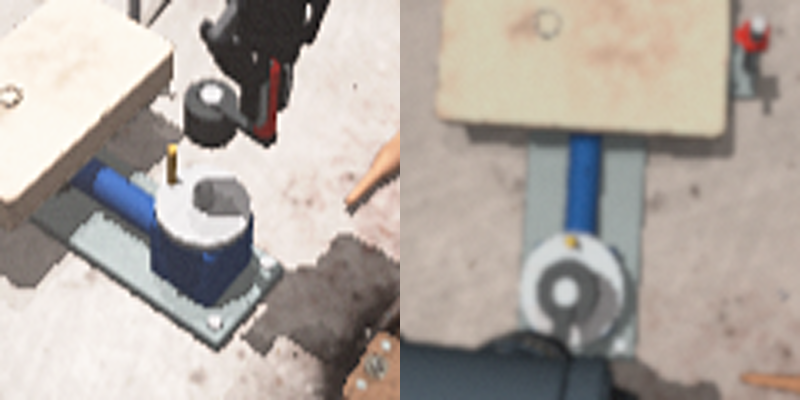

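The hub hangs above the flange, with its white spot at (566,291) in the right half. The pin at (172,160) in the left half is clear of it. Now the fine offset.

```bash
python3 - <<'E'
from h import *
def cen(p,u0,v0,r,bright=True):
    g=cv2.cvtColor(p,cv2.COLOR_RGB2GRAY).astype(float)[v0-r:v0+r+1,u0-r:u0+r+1]
    w=np.clip(g-(g.min()+g.max())/2,0,None) if bright else np.clip((g.min()+g.max())/2-g,0,None)
    v,u=np.mgrid[-r:r+1,-r:r+1]; return u0+(w*u).sum()/w.sum(), v0+(w*v).sum()/w.sum()
T=np.load('overtop.npz')['p']; S=np.load('overscene.npz')['p']; s0=np.load('scene0.npz')['p']; t0=np.load('top0.npz')['p']
ct,cs=get_calibration('top'),get_calibration('scene')
a=cen(T,280,230,4); print('hub top',a,ray(ct,*a,.168))
b=cen(S,333,204,4); print('hub scene',b,ray(cs,*b,.168))
for p,c,u,v in((t0,ct,281,230),(s0,cs,330,229)):
    # flange ellipse: bright area centroid on plane .075
    e=cen(p,u,v,4,False); print('tip dark',e,ray(c,*e,.09))
# flange rim fit from colour mask in top view
from scipy.optimize import least_squares
for n in('top','scene'):
    z=np.load(n+'0.npz'); W=z['W']; m=(abs(W[...,2]-.075)<.006)&(np.hypot(W[...,0]-.487,W[...,1]-.048)<.06)&(z['p'].min(-1)>110)
    c=max(cv2.findContours(m.astype(np.uint8),cv2.RETR_EXTERNAL,cv2.CHAIN_APPROX_NONE)[0],key=len)[:,0]
    cal=get_calibration(n); P=np.array([ray(cal,u,v,.075) for u,v in c])
    r=least_squares(lambda q:np.hypot(P[:,0]-q[0],P[:,1]-q[1])-q[2],[.487,.048,.041],loss='soft_l1',f_scale=.001).x; print(n,'flange',r.round(4))
E
```

```text
hub top (np.float64(279.17261904761904), np.float64(229.87662337662337)) [0.488  0.0455 0.168 ]
hub scene (np.float64(333.06804374240585), np.float64(202.97205346294047)) [0.4869 0.04   0.168 ]
tip dark (np.float64(281.9307270233196), np.float64(229.6838134430727)) [0.4867 0.0466 0.09  ]
tip dark (np.float64(331.0802334062728), np.float64(229.91320204230487)) [0.4772 0.0601 0.09  ]
top flange [0.4875 0.0498 0.0395]
scene flange [0.4849 0.0494 0.0404]
```

Call:
play_rows:
  rows:
    - [[0,0,0],[1.7,2.7,4],1]
    - [[0,0,0],[0,0,10],1]
    - [[0,0,0],[0,0,12],1]
    - [[0,0,0],[0,0,6],1]
    - [[0,0,0],[0,0,2],1]
    - [[0,0,0],[0,0,0],1]
    - [[0,0,0],[0,0,0],1]

```text
t: 7.63
tcp_pos: [0.4312, 0.0568, 0.1596]
tool_rot: [0.125, 0.992, 0.0, 0.0]
force: [1.0, 0.7, -0.8]
finger_gap: 0.196
gripper_force: 58.5
```

```bash
python3 - <<'E'
from h import *
s=sense(); print(s['tcp_pos'],s['force'],s['ft_torque'])
crops('low')
for n in ('scene','top'):
    z=np.load('low'+n+'.npz'); W=z['W']; p=z['p']
    m=(W[...,2]>.12)&(W[...,2]<.145)&(np.hypot(W[...,0]-.487,W[...,1]-.048)<.03)&(p.min(-1)>130)
    v,u=np.nonzero(m); print(n,m.sum(),u.mean(),v.mean(),W[m].mean(0).round(4),ray(get_calibration(n),u.mean(),v.mean(),s['tcp_pos'][2]-.0255))
E
```

```text
[0.43116712 0.05684208 0.15958623] [ 0.97585169  0.74491213 -0.84498006] [-0.0248419   0.04936783  0.01734966]
scene 43 331.7906976744186 212.8372093023256 [0.4867 0.0445 0.1364] [0.488  0.0422 0.1341]
top 55 278.1090909090909 229.83636363636364 [0.4875 0.0515 0.1354] [0.4874 0.0517 0.1341]
```

View pics/low.png

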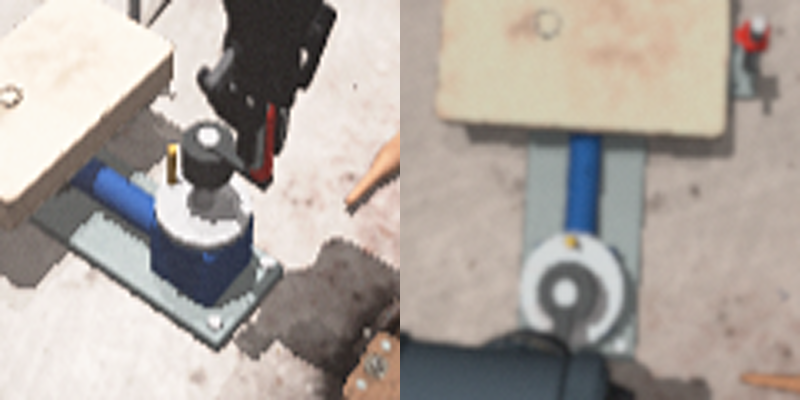

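In the right half the hub spot at (566,291) matches the flange centre at about (574,290) once the 8 px parallax is allowed for. Lowering it on.

Call:
play_rows:
  rows:
    - [[0,0,0],[0,0,4],1]
    - [[0,0,0],[0,0,5],1]
    - [[0,0,0],[0,0,5],1]
    - [[0,0,0],[0,0,5],1]
    - [[0,0,0],[0,0,4],1]
    - [[0,0,0],[0,0,3],1]
    - [[0,0,0],[0,0,0],1]

```text
t: 8.32
tcp_pos: [0.4305, 0.0569, 0.1328]
tool_rot: [0.125, 0.992, -0.0, -0.001]
force: [0.4, 0.5, -0.4]
finger_gap: 0.198
gripper_force: 58.5
```

Call:
play_rows:
  rows:
    - [[0,0,0],[0,0,2],1]
    - [[0,0,0],[0,0,1.5],1]
    - [[0,0,0],[0,0,0],1]
    - [[0,0,0],[0,0,0],1]

```text
t: 8.65
tcp_pos: [0.431, 0.0569, 0.1301]
tool_rot: [0.125, 0.992, 0.0, 0.0]
force: [0.2, -0.4, -1.6]
finger_gap: 0.196
gripper_force: 58.5
```

```bash
python3 - <<'E'
from h import *
s=sense(); print(s['tcp_pos'],s['force'],s['ft_torque'])
crops('fit')
for n in ('scene','top'):
    z=np.load('fit'+n+'.npz'); W=z['W']; p=z['p']
    m=(W[...,2]>.095)&(W[...,2]<.12)&(np.hypot(W[...,0]-.487,W[...,1]-.048)<.022)&(p.min(-1)>130)
    v,u=np.nonzero(m); print(n,m.sum(),u.mean(),v.mean(),W[m].mean(0).round(4),ray(get_calibration(n),u.mean(),v.mean(),.107))
E
```

```text
[0.43102744 0.05690523 0.13005026] [ 0.22651359 -0.42880926 -1.64346159] [ 0.04930808  0.07767665 -0.02224881]
scene 41 330.7560975609756 221.26829268292684 [0.4874 0.0466 0.1069] [0.4873 0.0467 0.107 ]
top 48 279.8958333333333 229.6875 [0.4871 0.0502 0.106 ] [0.4871 0.0501 0.107 ]
```

View pics/fit.png

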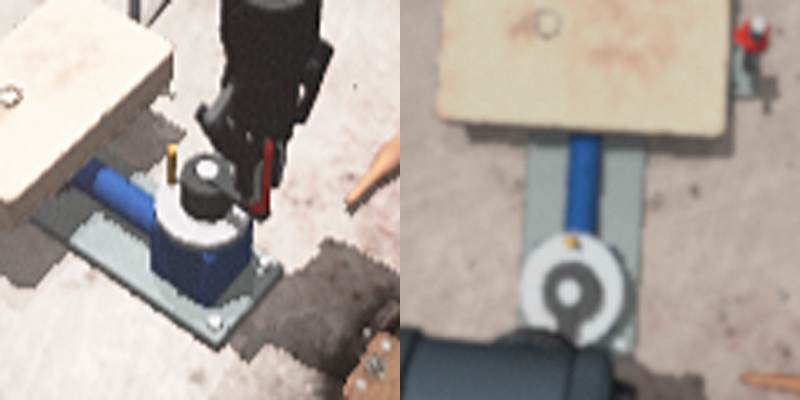

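The hub is seated: its spot is at z≈0.107 and centred on the flange. Now winding clockwise, half a turn per call.

Call:
play_rows:
  rows:
    - [[0,0,0],[-0.3,14.4,0],1]
    - [[0,0,0],[-4,13.8,0],1]
    - [[0,0,0],[-7.4,12.3,0],1]
    - [[0,0,0],[-10.4,10,0],1]
    - [[0,0,0],[-12.6,6.9,0],1]
    - [[0,0,0],[-13.9,3.4,0],1]
    - [[0,0,0],[-14.4,-0.3,0],1]
    - [[0,0,0],[-13.8,-4,0],1]
    - [[0,0,0],[-12.3,-7.4,0],1]
    - [[0,0,0],[-10,-10.4,0],1]
    - [[0,0,0],[-6.9,-12.6,0],1]
    - [[0,0,0],[-3.4,-13.9,0],1]

```text
t: 9.75
tcp_pos: [0.5409, 0.0409, 0.1301]
tool_rot: [0.125, 0.992, 0.001, 0.0]
force: [0.4, 2.5, -1.7]
finger_gap: 0.191
gripper_force: 58.9
```

```bash
python3 - <<'E'
from h import *
s=sense(); print(s['tcp_pos'],s['force'],s['ft_torque'])
crops('half')
for n in ('scene','top'):
    z=np.load('half'+n+'.npz'); W=z['W']; p=z['p']
    m=(abs(W[...,0]-.68)<.03)&(abs(W[...,1]-.03)<.08)&(W[...,2]>.08); print(n,np.median(W[m][:,2]))
    m=(W[...,2]>.095)&(W[...,2]<.12)&(np.hypot(W[...,0]-.487,W[...,1]-.048)<.022)&(p.min(-1)>130)
    if m.any(): print(m.sum(),W[m].mean(0).round(4))
E
```

```text
[0.54089533 0.04094244 0.13005567] [ 0.37548409  2.4818034  -1.73905221] [0.53360181 0.11890836 0.03794425]
scene 0.09330727333999345
4 [0.4913 0.0363 0.1058]
top 0.09207661631728614
```

Call:
play_rows:
  rows:
    - [[0,0,0],[0.3,-14.4,0],1]
    - [[0,0,0],[4,-13.8,0],1]
    - [[0,0,0],[7.4,-12.3,0],1]
    - [[0,0,0],[10.4,-10,0],1]
    - [[0,0,0],[12.6,-6.9,0],1]
    - [[0,0,0],[13.9,-3.4,0],1]
    - [[0,0,0],[14.4,0.3,0],1]
    - [[0,0,0],[13.8,4,0],1]
    - [[0,0,0],[12.3,7.4,0],1]
    - [[0,0,0],[10,10.4,0],1]
    - [[0,0,0],[6.9,12.6,0],1]
    - [[0,0,0],[3.4,13.9,0],1]

```text
t: 10.85
tcp_pos: [0.4309, 0.0572, 0.1304]
tool_rot: [0.124, 0.992, -0.0, 0.001]
force: [2.1, -3.2, -2.8]
finger_gap: 0.196
gripper_force: 59.1
```

Call:
play_rows:
  rows:
    - [[0,0,0],[-0.3,14.4,0],1]
    - [[0,0,0],[-4,13.8,0],1]
    - [[0,0,0],[-7.4,12.3,0],1]
    - [[0,0,0],[-10.4,10,0],1]
    - [[0,0,0],[-12.6,6.9,0],1]
    - [[0,0,0],[-13.9,3.4,0],1]
    - [[0,0,0],[-14.4,-0.3,0],1]
    - [[0,0,0],[-13.8,-4,0],1]
    - [[0,0,0],[-12.3,-7.4,0],1]
    - [[0,0,0],[-10,-10.4,0],1]
    - [[0,0,0],[-6.9,-12.6,0],1]
    - [[0,0,0],[-3.4,-13.9,0],1]

```text
t: 11.85
tcp_pos: [0.5405, 0.0409, 0.1298]
tool_rot: [0.125, 0.992, 0.0, 0.0]
force: [-0.3, 3.2, -2.7]
finger_gap: 0.195
gripper_force: 59.1
```

```bash
python3 - <<'E'
from h import *
s=sense(); print(s['tcp_pos'],s['force'],s['ft_torque'])
o=[]
for n in ('scene','top'):
    p,d,c=snap(n);W=cloud(d,c)
    m=(abs(W[...,0]-.68)<.03)&(abs(W[...,1]-.03)<.08)&(W[...,2]>.08); print(n,np.median(W[m][:,2]))
    # tongue from the start picture
    z=np.load(n+'0.npz'); 
    a,b=(140,200) if n=='scene' else (130,190); u=280 if n=='scene' else 300
    o.append(np.vstack([cv2.resize(q[a:b,u:u+60],(300,300),interpolation=cv2.INTER_CUBIC) for q in (z['p'],p)]))
o.append(cv2.resize(p[150:270,230:290] if 0 else p[150:270,240:280],(200,600))); save('mid.png',np.hstack(o))
E
```

```text
[0.54054467 0.04089103 0.12981256] [-0.3441464   3.23002231 -2.72269273] [0.56653903 0.05016896 0.01189021]
scene 0.1330795333435041
top 0.13215962396228775
```

View pics/mid.png

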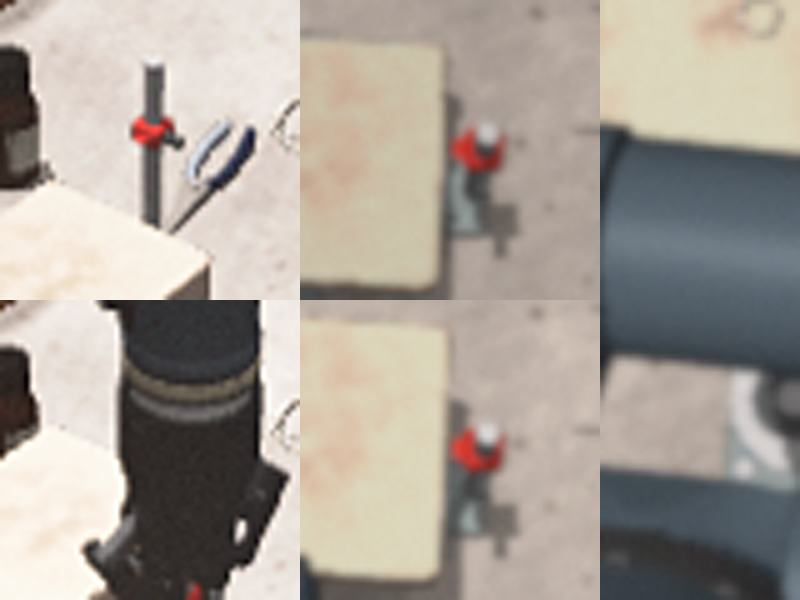

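Bottom row: the block's top is now at about 0.132 and the red tongue in the top view, at (460,450), is still a little higher. It needs about 11–12 mm more, so seven more steps of 15°.

Call:
play_rows:
  rows:
    - [[0,0,0],[0.3,-14.4,0],1]
    - [[0,0,0],[4,-13.8,0],1]
    - [[0,0,0],[7.4,-12.3,0],1]
    - [[0,0,0],[10.4,-10,0],1]
    - [[0,0,0],[12.6,-6.9,0],1]
    - [[0,0,0],[13.9,-3.4,0],1]
    - [[0,0,0],[14.4,0.3,0],1]
    - [[0,0,0],[0,0,0],1]
    - [[0,0,0],[0,0,0],1]

```text
t: 12.7
tcp_pos: [0.4634, -0.0014, 0.1303]
tool_rot: [0.124, 0.992, -0.0, -0.0]
force: [-0.6, -0.2, -1.2]
finger_gap: 0.196
gripper_force: 59.3
```

```bash
python3 - <<'E'
from h import *
s=sense(); print(s['tcp_pos'],s['force'],s['ft_torque'])
o=[]
for n in ('scene','top'):
    p,d,c=snap(n);W=cloud(d,c)
    m=(abs(W[...,0]-.68)<.03)&(abs(W[...,1]-.03)<.08)&(W[...,2]>.08); print(n,np.median(W[m][:,2]))
    r=(p[...,0].astype(int)>p[...,1]+80)&(abs(W[...,0]-.655)<.02)&(abs(W[...,1]+.09)<.03)&(W[...,2]>.1)
    if r.any(): print(r.sum(), [tuple(x) for x in W[r][np.argsort(-W[r][:,1])][:12].round(3).tolist()])
    q=p[130:200,270:350] if n=='scene' else p[130:200,290:370]
    o.append(cv2.resize(q,(400,350),interpolation=cv2.INTER_CUBIC))
save('lvl.png',np.hstack(o))
E
```

```text
[ 0.46339982 -0.00140637  0.13026382] [-0.61419812 -0.19051924 -1.18655948] [0.00840912 0.02854991 0.01700728]
scene 0.14533472418698434
74 [(0.644, -0.061, 0.146), (0.673, -0.061, 0.146), (0.64, -0.061, 0.144), (0.669, -0.062, 0.147), (0.637, -0.062, 0.145), (0.641, -0.062, 0.139), (0.656, -0.063, 0.144), (0.663, -0.063, 0.148), (0.667, -0.064, 0.146), (0.646, -0.064, 0.147), (0.65, -0.065, 0.145), (0.643, -0.065, 0.144)]
top 0.14366525289482196
141 [(0.636, -0.061, 0.145), (0.638, -0.061, 0.146), (0.641, -0.061, 0.142), (0.644, -0.061, 0.144), (0.646, -0.061, 0.142), (0.649, -0.061, 0.143), (0.651, -0.061, 0.143), (0.653, -0.061, 0.145), (0.656, -0.061, 0.143), (0.659, -0.061, 0.143), (0.661, -0.061, 0.142), (0.663, -0.061, 0.144)]
```

View pics/lvl.png

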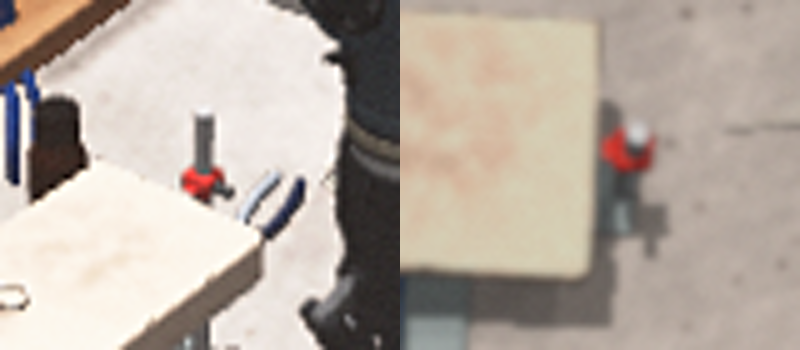

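```bash
python3 - <<'E'
from h import *
ct,cs=get_calibration('top'),get_calibration('scene')
print('edge top',ray(ct,290+196/5,160,.1435))
print('tongue tip top view', [ray(ct,290+203/5,130+150/5,h) for h in(.135,.14,.145,.15)])
def proj(c,P):
    X=rot(c).T@(np.array(P)-np.array(c['xyz'])); 
    return cv2.projectPoints(X.reshape(1,1,3),np.zeros(3),np.zeros(3),K(c),np.array([c['k1'],0,0,0,0.]))[0].ravel().round(2)
for h in(.135,.14,.145,.15): print(h,proj(cs,ray(ct,330.6,160,h)))
print('scene edge predicted',proj(cs,ray(ct,329.2,160,.1435)))
z=np.load('scene0.npz')['p']
print(z[160:172,303:312,0]); print(z[160:172,303:312,1])
E
```

```text
edge top [ 0.6556 -0.0788  0.1435]
tongue tip top view [array([ 0.657 , -0.0826,  0.135 ]), array([ 0.6561, -0.0824,  0.14  ]), array([ 0.6553, -0.0822,  0.145 ]), array([ 0.6545, -0.082 ,  0.15  ])]
0.135 [306.31 170.17]
0.14 [306.53 168.95]
0.145 [306.72 167.73]
0.15 [306.92 166.49]
scene edge predicted [306.01 168.63]
[[226 227 228 228 232 217 109  91  86]
 [225 228 228 229 232 215 112  90  82]
 [226 226 226 229 237 193 102  94  84]
 [226 226 225 227 229 182 100  91  86]
 [225 228 223 222 245 249 143  89  78]
 [228 227 227 174 202 242 238 235 235]
 [229 229 231 126 165 174 192 232 230]
 [230 228 229 175 237 243 193 156 140]
 [227 228 230 228 227 211 143 106 100]
 [231 231 233 235 233 167  85  91  89]
 [229 229 233 236 242 173  90  87  83]
 [230 233 234 232 236 165  91  85  83]]
[[213 217 217 218 223 204 101  87  82]
 [214 217 218 220 224 204 105  85  79]
 [213 214 215 221 233 187  99  89  81]
 [214 213 214 221 179 114  91  92  85]
 [214 217 214 173 103  75  86  96  89]
 [216 216 220 111  59  68  76  80  82]
 [220 218 224  95  47  49  57  66  66]
 [222 218 220 123  67  65  58  52  45]
 [216 217 223 210 164  87  48  43  40]
 [221 221 226 230 225 149  68  46  49]
 [220 220 225 230 237 167  84  72  74]
 [221 227 227 224 226 157  87  83  80]]
```

The stage's top is at 0.1435 and the tongue is estimated at 0.146 to 0.150. Three more steps (5 mm), then release and rise.

Call:
play_rows:
  rows:
    - [[0,0,0],[13.8,4,0],1]
    - [[0,0,0],[12.3,7.4,0],1]
    - [[0,0,0],[10,10.4,0],1]
    - [[0,0,0],[0,0,0],1]
    - [[0,0,0],[0,0,0],0.6]
    - [[0,0,0],[0,0,0],0.3]
    - [[0,0,0],[0,0,0],0]
    - [[0,0,0],[0,0,0],0]
    - [[0,0,0],[0,0,0],0]
    - [[0,0,0],[0,0,0],0]

```text
t: 13.63
tcp_pos: [0.4344, 0.0285, 0.1299]
tool_rot: [0.125, 0.992, -0.0, -0.0]
force: [-1.1, 0.3, 0.2]
finger_gap: 0.997
gripper_force: 0.0
```

Call:
play_rows:
  rows:
    - [[0,0,0],[0,0,-10],0]
    - [[0,0,0],[0,0,-15],0]
    - [[0,0,0],[0,0,-20],0]
    - [[0,0,0],[0,0,-25],0]
    - [[0,0,0],[0,0,-30],0]
    - [[0,0,0],[0,0,-30],0]
    - [[0,0,0],[10,-30,0],0]
    - [[0,0,0],[0,-35,0],0]
    - [[0,0,0],[0,-35,0],0]
    - [[0,0,0],[0,-35,0],0]
    - [[0,0,0],[0,-30,0],0]
    - [[0,0,0],[0,0,0],0]

```text
t: 14.63
tcp_pos: [0.3837, -0.1335, 0.2604]
tool_rot: [0.127, 0.992, -0.001, 0.001]
force: [0.7, -0.1, 0.1]
finger_gap: 1.003
gripper_force: 0.0
```

```bash
python3 - <<'E'
from h import *
s=sense(); print(s['t'],s['tcp_pos'],s['force'],s['finger_gap'])
o=[]
for n in ('scene','top'):
    p,d,c=snap(n);W=cloud(d,c)
    m=(abs(W[...,0]-.68)<.03)&(abs(W[...,1]-.03)<.08)&(W[...,2]>.08); print(n,np.median(W[m][:,2]))
    m=(W[...,2]>.095)&(W[...,2]<.12)&(np.hypot(W[...,0]-.487,W[...,1]-.048)<.022)&(p.min(-1)>130)
    if m.any(): print(m.sum(),W[m].mean(0).round(4))
    q=p[140:250,270:370] if n=='scene' else p[140:250,250:350]
    o.append(cv2.resize(q,(400,440),interpolation=cv2.INTER_CUBIC))
save('end.png',np.hstack(o))
E
```

```text
14.6333 [ 0.38374268 -0.13353733  0.26035151] [ 0.65021084 -0.10046031  0.06031655] 1.0032124623883343
scene 0.1499141463096335
40 [0.4886 0.0442 0.1064]
top 0.14855167431137306
49 [0.4857 0.0487 0.1058]
```

View pics/end.png

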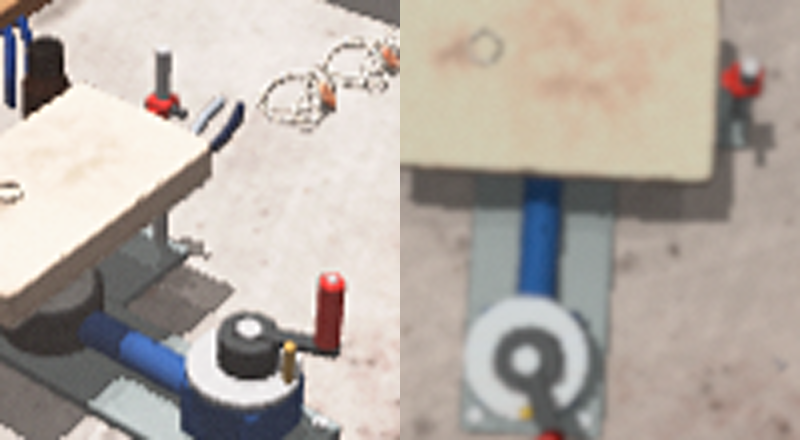

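The crank is seated upright, with its hub at (248,328) in the left half, and the hand is clear. The block's edge, at about (148,112), is within a few mm of the tongue at (148,104). Handing in.

```bash
python3 -c "
from station import *
print(sign_off())"
```

```text
the job is handed in; nothing more can be done
None
```

I fitted the crank on the drive shaft and wound the stage up about 59 mm. The block's top is at about 148 mm, and I estimate the pointer tip at 145–150 mm. The crank is released and seated on the shaft, and the job is handed in at about 15 s; no verdict was returned.

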